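# Turn the keyboard over in the board holder

## Task

The keyboard clamped in the rotating board holder has its switches in and now has to be soldered: turn it over in the holder, so that its green solder side faces up and the board is left level. Only push on it with the fingertips, gently, until it has swung right over: do not grip it, lift the holder or shove it along the bench, and leave the other things on the bench alone.

Things in the scene. Friction and masses are not known exactly. Their poses are not given: they have to be found in the camera images.
- holder: Board holder, loose on four rubber feet, 1.6 kg, it slides if pushed hard sideways. Two dark A-shaped end stands, 170 mm long in x, 139 mm high, at y = -180 and +180 mm, joined by two rods along y at x = -50 and +50 mm (top 22 mm up). Origin: on the bench midway between the stands. x points away from the robot (within 26 degrees), y along the board's turning axis, which lies 120 mm above the bench.
- board (a joint): Angle of the board, rad. 0: level, switch side up. Negative: its robot-side long edge goes down and the far edge up; positive: the reverse. Level with the solder side up is -3.14 or +3.14, either will do; it can turn to 3.7 either way. No detents or springs: a friction clutch keeps it where it is left, and about 0.11 N m turns it (2 to 3 N at a long edge). Starts within 1.0 of 0.
- board_mid (a point): Middle of the metal switch plate, on the turning axis; turns with the board. x across the board (the holder's x at joint 0), y along the axis, z out of the switch side. Plate 112 (x) by 306 (y) by 1.6 mm: long edges 56 mm from the axis. On the +z side switches rise to 11 mm above this point, to within 11 mm of the edges; on the -z side the green circuit board, 95 by 285 mm, reaches 6 mm out.
- spool: Solder spool of white plastic lying on its flange, 62 mm across, 36 mm high; origin at the centre of its underside. Stands on the robot's side of the holder. Bystander.
- flux: Small white flux bottle with black tip, 34 mm across, 88 mm high; origin at the centre of its underside. Beyond the holder. Bystander.
- tin: Round dark tin of brass wool for cleaning iron tips, 72 mm across, 46 mm high; origin at the centre of its underside. Beyond the holder. Bystander.
- cutters: Side cutters with blue grips lying flat, 117 mm long along x, 50 mm wide, 13 mm high; origin on the bench near the pivot. On the robot's side of the holder. Bystander.
- pencil: Orange pencil lying on the bench along its x, 178 mm long, 8 mm thick; origin near the middle of its underside. To the robot's right of the holder. Bystander.
- switch_a: Loose key switch, teal and cream, 16 mm, lying on the bench below the board, between the rods; origin at the centre of its underside. Bystander.
- switch_b: Another such loose key switch, below the board, between the rods. Bystander.
- tray: Open grey tray of key switches, 100 by 140 mm, 32 mm high; origin at the centre of its underside. To the robot's left of the holder. Bystander.

How it is judged:
At the end, for the whole second after the job is handed in: The board is at rest, solder side up, level within 8 degrees; the holder stands flat on the bench, at rest, within 25 mm of where it was (angle between board_mid's own z axis and vertical above 3 rad and velocity of joint board between -0.05 and 0.05 rad/s and angle between holder's own z axis and vertical below 0.05 rad and distance of holder from where it was at the start of the episode below 0.025 m and linear speed of holder below 0.02 m/s); the robot touches nothing.
It fails at once if the holder is lifted more than 12 mm off the bench (height (world z) of holder above 0.012 m).
It fails at once if the holder is tipped by more than 8 degrees (angle between holder's own z axis and vertical above 0.14 rad).
It fails at once if the holder is shoved more than 30 mm (distance of holder from where it was at the start of the episode above 0.03 m).
It fails at once if the fingers press on or pinch the board or holder with more than 35 N (contact force between the fingers and holder above 35 N).
It fails at once if one of the other listed things (spool, flux bottle, tin, cutters, pencil, loose switches, tray) is moved more than 30 mm (distance of any of spool, flux, tin, cutters, pencil, switch_a, switch_b, tray from where it was at the start of the episode above 0.03 m).
It also fails if it takes over 43 s, if anything falls off the work surface, if the arm or the gripper's body presses on something with over 40 N, if the wrist force passes 120 N, or if a joint passes its speed limit or range.

## Robot

A 7-joint arm with a two-finger parallel gripper is mounted at the origin on the work surface. World frame = base frame: x ahead of the robot, y to its left, z up, the work surface at z = 0. Lengths are in m, angles in rad, forces in N, time in s.
With the tool pointing down it reaches from about 0.35 to 0.9 m from the base axis. Payload 8.1 kg.
Tool frame: the origin (TCP) lies on the centre line of the jaws, within the pads' length; the fingertips stand 11 mm ahead of it and the grasp point (between the pads) lies 8 mm behind it (env.tip_extent is the distance from the TCP to the fingertips, in m); z points along the fingers, y is the direction in which the jaws open and shut (so a half turn about z gives the same grasp; the last joint's range is limited). The gripper opens to 92 mm and grips with 3 to 60 N. Pads are 19 mm wide; open, the fingers measure 130 mm over their backs; the gripper's body (75 mm by 190 mm) begins 47 mm behind the grasp point.
Start: joints at [1.18, 0.434, 0.025, 1.573, -0.012, 1.134, -0.075], TCP at [0.177, -0.599, 0.238] pointing down, gripper open.
Joint ranges: [-2.62, 2.62], [-0.44, 2.09], [-1.27, 1.32], [0.08, 2.57], [-1.32, 4.46], [0.12, 2], [-2.74, 2.74]. Speed limits (rad/s): [2.22, 2.22, 3.01, 3.01, 3.14, 3.14, 3.14].

## Interface

Orientations are given as a unit quaternion [w, x, y, z].
In Python, from plant import env gives the robot as it stands.
- The arm moves only by the tool step_arm, never from a script. Its argument "rows" is a list of rows, each a list of 2 entries, a list of its own where there are three numbers: the shift along the tool's x, y, z in m, then the turn, a rotation vector about the tool's x, y, z in degrees. A call has 1 to 12 rows; each row shifts and turns the commanded pose from where the row before left it, along the tool's axes as they then stand; what a row does not reach is not made up. A row lasts 1/8 s, in which the tool goes at most 62.5 mm and 10.7 degrees, less where a joint would pass 70% of its speed; a pose out of reach is approached as far as the arm can. A call is refused whole if a number of a shift passes 0.0625 or a number of a turn 10.7, either way. A call with a gripper value outside its range is refused whole. "grip" is the opening, from -1 (shut) to 1 (fully open), so that 0 is half open, set as the call begins (left out, the last holds). The fingers move at their own pace and stop on an object; the grip force is fixed at half the most. Time passes only in rows, so rows that do not move let the fingers close. It gives the time, the measured TCP pose, the force and the opening at its end, in the units of the state.
- env.get_state(): the state, without advancing time (a new reading comes with each control period).
- env.camera(name): name is "side" or "top"; returns the picture (400x640x3 uint8, blue, green, red); there is no depth.
- env.camera_model(name): a dict with "fx", "fy", "cx", "cy" (pixels), "R" (3x3) and "t" (3): a world point X has camera coordinates R X + t. Camera axes: x right, y down, z forward; pixel columns grow to the right and rows downward; lengths in m; the calibration is good to about 2 mm. A picture is of the moment at which its call begins. camera_model takes no time and is no camera call.
- env.job_done(): hands the job in, once; it reports no verdict.
The state is a dict: "t": time; "q": joint angles; "qvel": joint speeds; "joint_torque": joint torques, N m; "eef_pos": TCP position; "orientation": TCP orientation; "ft_force": force on the tool from outside, world axes, zero at the start; "wrist_torque": the same for the moment, N m; "finger_gap": finger opening in m.
Only numpy, scipy, OpenCV 4.12 (cv2) and the standard library are available. Lean on these libraries where they do the work, as an engineer would, in place of code of your own. Each camera call takes 0.05 s, during which the arm holds its last target. There are 200 camera calls.

## Working session

There is one attempt and no reset: what is moved stays moved. The work goes in short steps, Python scripts to look and compute and a tool call to move; the robot and the scene stay as the last step left them, time stands still between calls to the robot, and variables do not carry over. Pictures are saved under pics/ and viewed, about 8 in all and at most 12, crops included, and the job is handed in when it is done.

Besides the shell and the picture viewer there is one more tool, called after "Emit:" in YAML: its name, and indented under it one key for each argument. step_arm: Moves the arm, as the interface text tells. Its arguments: {"type":"object","properties":{"rows":{"type":"array"},"grip":{"type":"number"}},"required":["rows"]}

```bash
mkdir -p pics; ls
python3 - <<'E'
from plant import env
import cv2,numpy as np
np.set_printoptions(precision=4,suppress=True)
for n in("top","side"):
    cv2.imwrite(f"pics/{n}0.png",env.camera(n)); m=env.camera_model(n); R=np.array(m["R"]);print(n,m["fx"],m["fy"],m["cx"],m["cy"],R.tolist(),-R.T@np.array(m["t"]))
s=env.get_state(); print(s["t"],s["eef_pos"],s["orientation"],s["ft_force"],s["finger_gap"],env.tip_extent)
E
```

```text
pics
top 373.15835209752294 373.15835209752294 316.6792633291232 197.50248409315608 [[0.02007713895959494, -0.999753963612171, 0.009429779051009545], [-0.9954995297346562, -0.02086361673010278, -0.09244131000271334], [0.0926153053726839, -0.007531383584250254, -0.9956734823585649]] [0.4866 0.0924 1.1042]
side 397.6581217692685 397.6581217692685 324.6349807868358 195.98079318019862 [[0.7875063743530218, 0.6161895897582258, -0.012004158735517644], [0.38535669812633105, -0.5075095748825479, -0.7706712960865397], [-0.4809718552706904, 0.6022826752249516, -0.6371198109942471]] [ 1.0614 -0.5112  0.7449]
0.1 [ 0.1772 -0.5989  0.237 ] [-0.0007  0.9897  0.1434 -0.0002] [-0.2399  0.3535  0.2764] 0.09167436925384669 0.011
```

View pics/top0.png

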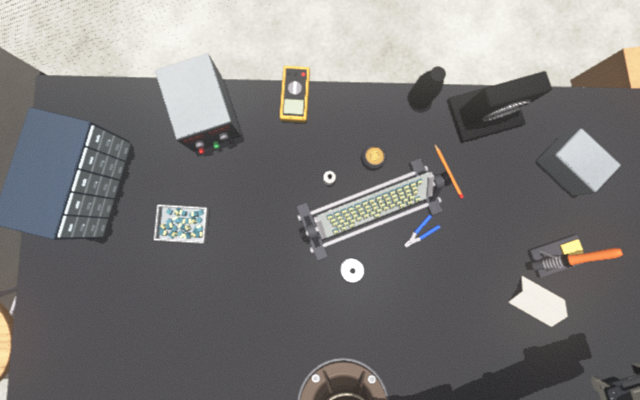

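View pics/side0.png

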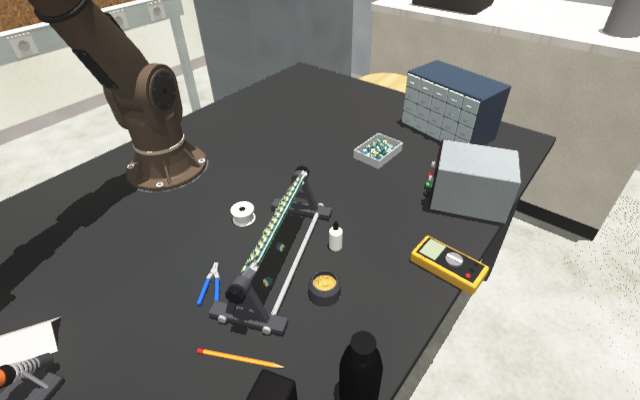

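The top view shows the holder from about (310,235) to (437,180), with the board strongly foreshortened. In the side view it runs from (237,292) to (303,172). I'll zoom in on both.

Run:
```python
import cv2,numpy as np
a=cv2.imread("pics/top0.png")[140:280,290:480]; b=cv2.imread("pics/side0.png")[150:350,180:370]
a=cv2.resize(a,None,fx=4,fy=4,interpolation=cv2.INTER_CUBIC);b=cv2.resize(b,None,fx=3,fy=3,interpolation=cv2.INTER_CUBIC)
cv2.imwrite("pics/topz.png",a);cv2.imwrite("pics/sidez.png",b)
```

```text
(no output)
```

View pics/topz.png

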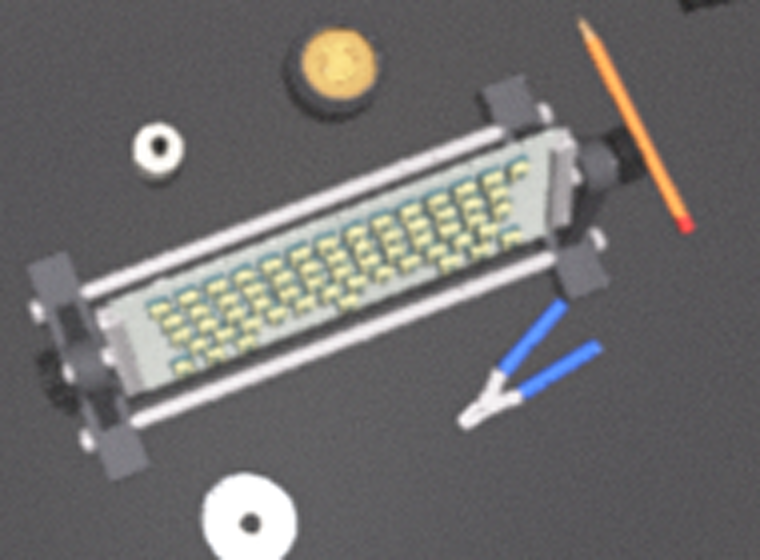

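View pics/sidez.png

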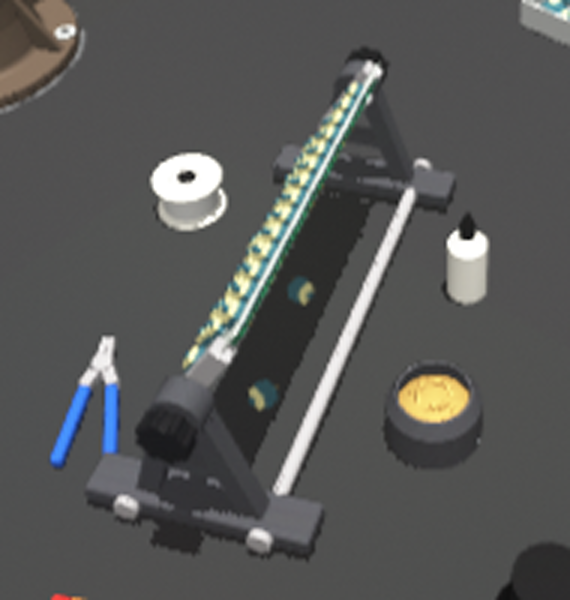

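Switches face the robot side and up, so the far edge is already raised (negative angle). The best plan is to go on to -3.14: push the far edge back towards the robot over the top, then press it down. Next I'll measure the pose.

```bash
cat > h.py <<'E'
import numpy as np
from plant import env
np.set_printoptions(precision=4,suppress=True)
def ray(n,p):
    m=env.camera_model(n);R=np.array(m["R"]);c=-R.T@np.array(m["t"])
    return c,R.T@np.array([(p[0]-m["cx"])/m["fx"],(p[1]-m["cy"])/m["fy"],1])
def onz(n,p,z):
    c,d=ray(n,p);return c+d*(z-c[2])/d[2]
def proj(n,X):
    m=env.camera_model(n);x=np.array(m["R"])@X+np.array(m["t"]);return np.array([m["fx"]*x[0]/x[2]+m["cx"],m["fy"]*x[1]/x[2]+m["cy"]])
T=lambda u,v:(290+u/4,140+v/4)
S=lambda u,v:(180+u/3,150+v/3)
E
python3 - <<'E'
from h import *
far=[onz("top",T(*p),.02) for p in((85,293),(500,130))]; near=[onz("top",T(*p),.02) for p in((135,422),(555,258))]
for r in(far,near):
    d=r[0]-r[1];print("rod yaw",np.degrees(np.arctan2(-d[0],d[1])),r[0],r[1])
b=[onz("top",T(*p),.02) for p in((52,275),(122,452),(512,102),(582,270))];o=np.mean(b,0);print("blocks",b,o)
d=far[0]-far[1]+near[0]-near[1];yaw=np.arctan2(-d[0],d[1]);hx=np.array([np.cos(yaw),np.sin(yaw),0]);hy=np.array([-np.sin(yaw),np.cos(yaw),0])
print("mean yaw",np.degrees(yaw),"rods x",[(np.mean(r,0)-o)@hx for r in(far,near)],"near/far blocks y",[(x-o)@hy for x in b])
# board edges: intersect edge plane (camera, edge line) with cross section y=0
def edge(n,p,q):
    c,d1=ray(n,p);_,d2=ray(n,q);N=np.cross(d1,d2) # plane N.(X-c)=0
    th=np.radians(np.arange(-180,180,.5));A=o*[1,1,0]+[0,0,.12]
    f=[N/np.linalg.norm(N)@(A+.056*(np.cos(t)*hx+np.sin(t)*np.array([0,0,1]))-c) for t in th]
    f=np.array(f);i=np.where(f[:-1]*f[1:]<0)[0];return np.degrees(th[i]),np.abs(f).min()
print("far edge ang top",edge("top",T(105,300),T(560,130)),"near",edge("top",T(140,392),T(555,240)))
print("side far edge",edge("side",S(375,72),S(232,335)))
for nm,p,z in(("flux",(158,145),.088),("tin",(340,65),.046),("spool",(250,520),.036)):
    X=onz("top",T(*p),z);print(nm,X,(X-o)@hx,(X-o)@hy)
E
```

```text
rod yaw 22.63708227616671 [0.5412 0.099  0.02  ] [ 0.6675 -0.2037  0.02  ]
rod yaw 22.29919942863893 [0.4489 0.061  0.02  ] [ 0.5738 -0.2436  0.02  ]
blocks [array([0.5538, 0.1233, 0.02  ]), array([0.4273, 0.07  , 0.02  ]), array([ 0.6885, -0.2127,  0.02  ]), array([ 0.5655, -0.2633,  0.02  ])] [ 0.5588 -0.0707  0.02  ]
mean yaw 22.467841286537773 rods x [np.float64(0.04910777367425131), np.float64(-0.05168339832003333)] near/far blocks y [np.float64(0.1811551309151552), np.float64(0.1802024712445262), np.float64(-0.1808220236350981), np.float64(-0.18053557852458338)]
far edge ang top (array([-52.5,  56.5]), np.float64(8.979511464775259e-05)) near (array([-128.5,  125. ]), np.float64(0.00014065524273976264))
side far edge (array([-106.,   56.]), np.float64(6.1260215939393606e-06))
flux [0.6406 0.0506 0.088 ] 0.12197246166686185 0.08080833199314197
tin [ 0.708  -0.0813  0.046 ] 0.13382536226033145 -0.06682369250852467
spool [ 0.3824 -0.0211  0.036 ] -0.1440689563306001 0.11325974105158826
```

Emit:
step_arm:
  grip: -1
  rows:
    - [[0,0,-0.04],[0,0,-6]]
    - [[0.04,-0.022,0],[0,0,0]]
    - [[0.04,-0.022,0],[0,0,0]]
    - [[0.04,-0.022,0],[0,0,0]]
    - [[0.04,-0.022,0],[0,0,0]]
    - [[0.04,-0.022,0],[0,0,0]]
    - [[0.04,-0.022,0],[0,0,0]]
    - [[0.04,-0.022,0],[0,0,0]]
    - [[0.04,-0.022,0],[0,0,0]]
    - [[0.04,-0.022,0],[0,0,0]]
    - [[0.04,-0.022,0],[0,0,0]]
    - [[0,0,0],[0,0,0]]

```text
t: 1.6
eef_pos: [0.4649, -0.2392, 0.2775]
orientation: [-0.001, 0.98, 0.198, 0.0]
ft_force: [-1.0, 0.6, -0.1]
finger_gap: 0.0005
```

```bash
cat >> h.py <<'E'
yaw=np.radians(22.5);o=np.array([.5588,-.0707,0]);hx=np.array([np.cos(yaw),np.sin(yaw),0]);hy=np.array([-np.sin(yaw),np.cos(yaw),0])
def st():
    from scipy.spatial.transform import Rotation as R_
    s=env.get_state();p=np.array(s["eef_pos"])-o;q=s["orientation"];M=R_.from_quat([q[1],q[2],q[3],q[0]]).as_matrix()
    f=np.array(s["ft_force"]);print("t",s["t"],"TCP in holder mm",1000*np.array([p@hx,p@hy,p[2]]),"toolx yaw",np.degrees(np.arctan2(M[1,0],M[0,0])),"toolz",M[:,2],"F holder",f@hx,f@hy,f[2],"gap",s["finger_gap"])
E
python3 -c "from h import *;st()"
```

```text
t 1.6 TCP in holder mm [-151.2323 -119.7477  277.4534] toolx yaw 22.860721143492746 toolz [ 0.0005  0.0018 -1.    ] F holder -0.7399183576443636 0.956900318925469 -0.07747940794499751 gap 0.00047136950893117814
```

Emit:
step_arm:
  rows:
    - [[0.038,-0.02,0],[0,0,0]]
    - [[0.038,-0.02,0],[0,0,0]]
    - [[0.038,-0.02,0],[0,0,0]]
    - [[0.038,-0.02,0],[0,0,0]]
    - [[0.038,-0.02,0],[0,0,0]]
    - [[0.038,-0.02,0],[0,0,0]]
    - [[0,0,0.03],[0,0,0]]
    - [[0,0,0.03],[0,0,0]]
    - [[0,0,0.03],[0,0,0]]
    - [[0,0,0.03],[0,0,0]]
    - [[0,0,0],[0,0,0]]

```text
t: 2.98
eef_pos: [0.6256, -0.0463, 0.1553]
orientation: [-0.0, 0.981, 0.194, -0.003]
ft_force: [-0.1, -0.3, 0.4]
finger_gap: -0.0
```

Run:
```python
from h import *;import cv2
st();im=env.camera("side")[110:310,180:430];cv2.imwrite("pics/s1.png",cv2.resize(im,None,fx=3,fy=3,interpolation=cv2.INTER_CUBIC))
```

```text
t 2.975 TCP in holder mm [ 71.0274  -3.0494 155.2579] toolx yaw 22.4284924422742 toolz [-0.0054 -0.0006 -1.    ] F holder -0.16951825713972232 -0.26648230675550905 0.3939843395922743 gap -1.2505463488142454e-05
```

View pics/s1.png

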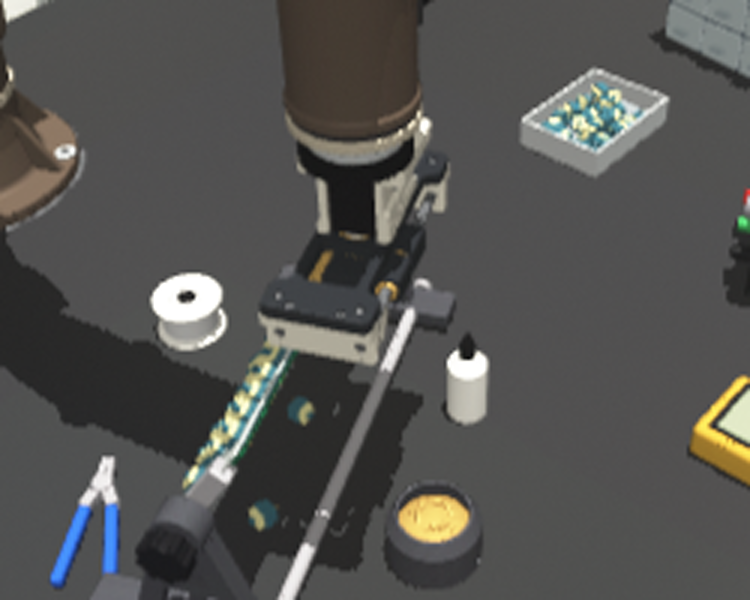

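The finger is on the far side and clear of the board. Board still shows the same tilt, and the flux bottle (467,375) and tin (430,520) are untouched. Now I'll push gently towards the robot.

Emit:
step_arm:
  rows:
    - [[-0.01,0,0],[0,0,0]]
    - [[-0.01,0,0],[0,0,0]]
    - [[-0.007,0,0],[0,0,0]]
    - [[-0.005,0,0],[0,0,0]]
    - [[-0.005,0,0],[0,0,0]]
    - [[-0.005,0,0],[0,0,0]]
    - [[-0.005,0,0],[0,0,0]]

```text
t: 3.9
eef_pos: [0.5856, -0.0624, 0.1588]
orientation: [0.0, 0.981, 0.195, 0.002]
ft_force: [3.9, 1.3, 3.2]
finger_gap: 0.0003
```

```bash
python3 -c "from h import *;st()"
```

```text
t 3.9 TCP in holder mm [ 27.9307  -2.563  158.7703] toolx yaw 22.5217223725469 toolz [ 0.0036  0.0006 -1.    ] F holder 4.102833560850554 -0.3023311934340266 3.232441541262898 gap 0.0002845400138375253
```

Emit:
step_arm:
  rows:
    - [[-0.005,0,-0.003],[0,0,0]]
    - [[-0.005,0,-0.003],[0,0,0]]
    - [[-0.005,0,-0.003],[0,0,0]]
    - [[-0.005,0,-0.003],[0,0,0]]
    - [[-0.004,0,0],[0,0,0]]
    - [[-0.005,0,0.001],[0,0,0]]
    - [[-0.005,0,0.002],[0,0,0]]

```text
t: 4.78
eef_pos: [0.5526, -0.0761, 0.1667]
orientation: [0.0, 0.981, 0.195, 0.0]
ft_force: [2.6, 1.5, 0.8]
finger_gap: 0.0006
```

Run:
```python
from h import *;import cv2
st();im=env.camera("side")[110:310,180:430];cv2.imwrite("pics/s2.png",cv2.resize(im,None,fx=3,fy=3,interpolation=cv2.INTER_CUBIC))
```

```text
t 4.775 TCP in holder mm [ -7.8219  -2.6023 166.6949] toolx yaw 22.484231344267425 toolz [ 0.0003 -0.0001 -1.    ] F holder 3.0117865387848104 0.370707332451266 0.7828009137092943 gap 0.0005588653033261082
```

View pics/s2.png

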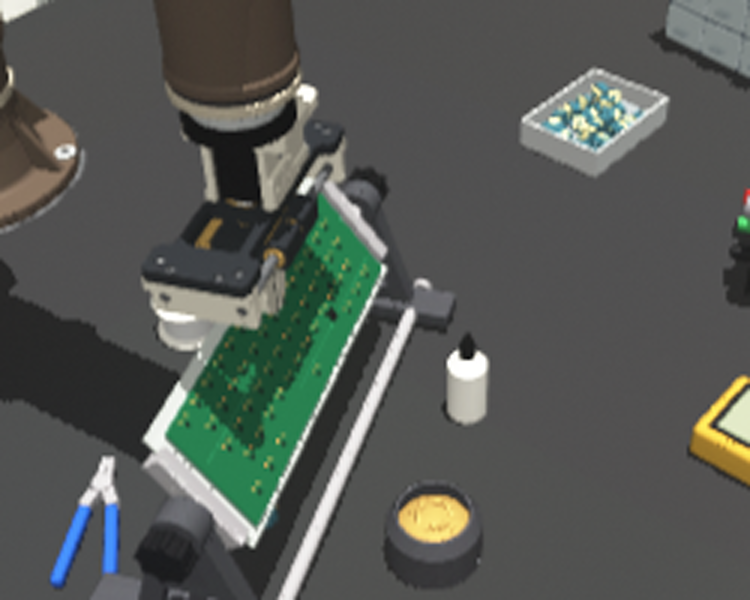

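The board is now well past vertical with green facing the far side and up. The holder foot (430,305) and the tin haven't moved. I'll carry on along the arc, pressing down.

Emit:
step_arm:
  rows:
    - [[-0.005,0,0.003],[0,0,0]]
    - [[-0.005,0,0.003],[0,0,0]]
    - [[-0.005,0,0.005],[0,0,0]]
    - [[-0.005,0,0.005],[0,0,0]]
    - [[-0.003,0,0.004],[0,0,0]]
    - [[-0.002,0,0.004],[0,0,0]]

```text
t: 5.58
eef_pos: [0.5294, -0.0857, 0.1424]
orientation: [0.0, 0.981, 0.195, -0.0]
ft_force: [2.0, 0.5, 2.8]
finger_gap: 0.0004
```

```bash
python3 -c "from h import *;st()"
```

```text
t 5.575 TCP in holder mm [-32.9228  -2.5982 142.4254] toolx yaw 22.47964511061771 toolz [-0.0003 -0.0001 -1.    ] F holder 2.0735736072244095 -0.26961702948137584 2.7802678422254443 gap 0.00037992303173633725
```

Emit:
step_arm:
  rows:
    - [[-0.001,0,0.002],[0,0,0]]
    - [[0,0,0.002],[0,0,0]]
    - [[0,0,0.001],[0,0,0]]
    - [[0,0,0],[0,0,0]]
    - [[0,0,0],[0,0,0]]

```text
t: 6.2
eef_pos: [0.5286, -0.0859, 0.1375]
orientation: [-0.0, 0.981, 0.195, -0.0]
ft_force: [0.6, 0.8, -0.3]
finger_gap: 0.0005
```

```bash
python3 -c "from h import *;st()"
```

```text
t 6.2 TCP in holder mm [-33.7125  -2.4512 137.5306] toolx yaw 22.48810572910842 toolz [-0.0004  0.     -1.    ] F holder 0.8258012799182354 0.5116738910867349 -0.26457003827760317 gap 0.0004900559806487186
```

Emit:
step_arm:
  rows:
    - [[0,0,-0.01],[0,0,0]]
    - [[0,0,-0.03],[0,0,0]]
    - [[0,0,-0.04],[0,0,0]]
    - [[0,0,-0.04],[0,0,0]]
    - [[0,0.04,0],[0,0,0]]
    - [[0,0.05,0],[0,0,0]]
    - [[-0.02,0.05,0],[0,0,0]]
    - [[-0.02,0.05,0],[0,0,0]]
    - [[-0.02,0.05,0],[0,0,0]]
    - [[-0.02,0.05,0],[0,0,0]]
    - [[-0.02,0.05,0],[0,0,0]]
    - [[0,0,0],[0,0,0]]

```text
t: 7.7
eef_pos: [0.5639, -0.4441, 0.2572]
orientation: [0.001, 0.981, 0.191, -0.001]
ft_force: [-0.4, -0.2, -0.5]
finger_gap: 0.0008
```

Run:
```python
from h import *;import cv2
st()
for n,(a,b,c,d,f) in dict(top=(140,280,290,480,4),side=(150,350,180,370,3)).items():
    im=env.camera(n);cv2.imwrite(f"pics/{n}3raw.png",im);cv2.imwrite(f"pics/{n}3.png",cv2.resize(im[a:b,c:d],None,fx=f,fy=f,interpolation=cv2.INTER_CUBIC))
```

```text
t 7.7 TCP in holder mm [-138.1936 -346.8791  257.2496] toolx yaw 22.077000826012398 toolz [-0.0017 -0.0024 -1.    ] F holder -0.4112644424414568 -0.025207315397609193 -0.5240103522551058 gap 0.0007718237720142557
```

View pics/top3.png

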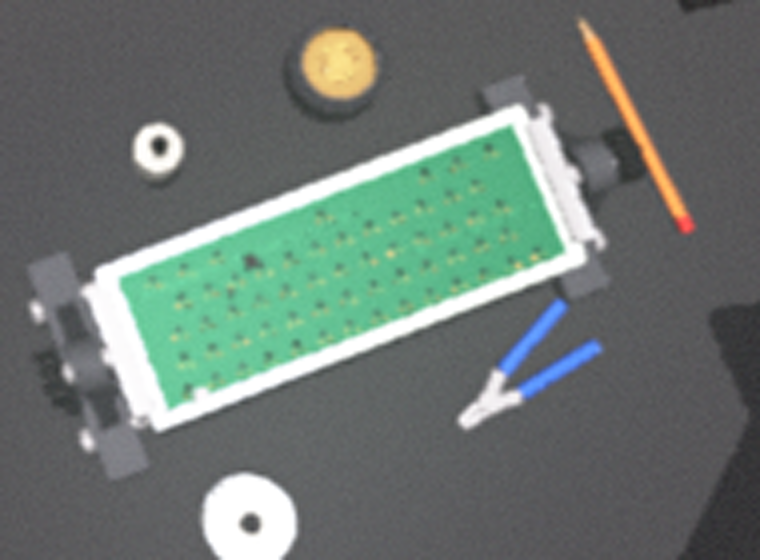

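View pics/side3.png

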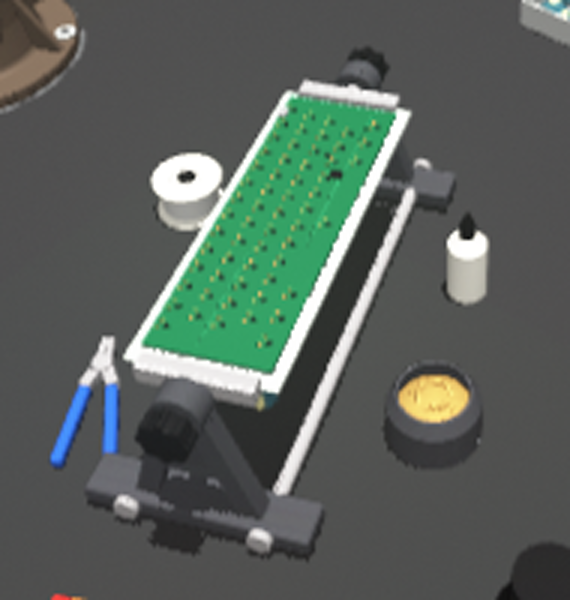

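Green side up. The holder feet, tin, flux, spool and cutters are at the same pixels as before. Next I'll triangulate both long edges to check that the board is level.

Run:
```python
from h import *;import cv2
def pl(n,p,q):
    c,a=ray(n,p);_,b=ray(n,q);N=np.cross(a,b);N/=np.linalg.norm(N);return N,N@c
def meet(e1,e2):
    A=np.array([e1[0],e2[0],hy]);X=np.linalg.solve(A,[e1[1],e2[1],hy@o]);return np.array([(X-o)@hx,X[2]])*1000
f=meet(pl("top",T(100,268),T(522,105)),pl("side",S(410,112),S(275,392)))
n=meet(pl("top",T(160,430),T(585,262)),pl("side",S(285,95),S(127,357)))
print("far",f,"near",n,"tilt deg (far up +)",np.degrees(np.arctan2(*(f-n)[::-1])),"width",np.linalg.norm(f-n))
for z in(-10,-5,0,5,10):
    t=np.radians(z);w=[]
    for s in(1,-1):
        X=lambda y:o+hx*.056*s*np.cos(t)+hy*y+np.array([0,0,.12+.056*s*np.sin(t)])
        w+=[(np.array(proj("side",X(y)))-[180,150])*3 for y in(.153,-.153)]
    print("tilt",z,np.round(w).tolist())
a,b=cv2.imread("pics/top0.png").astype(int),cv2.imread("pics/top3raw.png").astype(int)
for nm,(u,v,r) in dict(footL=(52,275,40),footR=(582,270,40),knob=(80,370,50)).items():
    x,y=map(int,T(u,v));k=r//4
    s,rs=cv2.phaseCorrelate(*[np.float32(i[y-k:y+k,x-k:x+k].mean(2)) for i in(a,b)]);print(nm,np.round(s,2),round(rs,2))
```

```text
far [ 55.3393 117.7062] near [-58.0606 110.9094] tilt deg (far up +) 3.430003653427637 width 113.60345788898626
tilt -10 [[407.0, 122.0], [275.0, 404.0], [283.0, 84.0], [118.0, 351.0]]
tilt -5 [[408.0, 118.0], [275.0, 399.0], [283.0, 88.0], [119.0, 355.0]]
tilt 0 [[408.0, 113.0], [275.0, 395.0], [284.0, 93.0], [120.0, 360.0]]
tilt 5 [[408.0, 109.0], [274.0, 390.0], [284.0, 97.0], [121.0, 365.0]]
tilt 10 [[407.0, 104.0], [272.0, 385.0], [286.0, 102.0], [123.0, 370.0]]
footL [ 0.12 -0.18] 0.96
footR [4.32 2.98] 0.09
knob [-0.05  0.34] 0.87
```

The rough tilt is 0–3°, near-edge low, against an 8° limit. I'll do one finer check using the green-mask edge lines.

Run:
```python
from h import *;import cv2
def edges(n):
    im=cv2.cvtColor(cv2.imread(f"pics/{n}3raw.png"),cv2.COLOR_BGR2HSV)
    m=cv2.inRange(im,(60,90,40),(88,255,255));x0,x1,y0,y1=(300,450,150,260) if n=="top" else (215,325,175,285)
    z=np.zeros_like(m);z[y0:y1,x0:x1]=m[y0:y1,x0:x1];z=cv2.morphologyEx(z,cv2.MORPH_CLOSE,np.ones((5,5)));z=cv2.morphologyEx(z,cv2.MORPH_OPEN,np.ones((3,3)))
    c=max(cv2.findContours(z,cv2.RETR_EXTERNAL,cv2.CHAIN_APPROX_NONE)[0],key=cv2.contourArea)[:,0].astype(float)
    out=[]
    for s in(1,-1):
        a,b=[proj(n,o+hx*.0475*s+hy*y+np.array([0,0,.126])) for y in(.12,-.12)]
        d=(b-a)/np.linalg.norm(b-a);nn=np.array([-d[1],d[0]]);mid=proj(n,o+[0,0,.126]);
        if nn@(a-mid)<0: nn=-nn
        t=(c-a)@d;e=(c-a)@nn;k=(t>0)&(t<np.linalg.norm(b-a))&(abs(e)<6)
        vx,vy,px,py=cv2.fitLine(c[k].astype(np.float32),cv2.DIST_HUBER,0,.01,.01)[:,0]
        p=np.array([px,py])+nn*.5;out.append((p,p+np.array([vx,vy])*50)); print(n,s,k.sum(),"offset px from level model",round(np.median(e[k])+.5,2))
    return out
def pl(n,L):
    c,a=ray(n,L[0]);_,b=ray(n,L[1]);N=np.cross(a,b);N/=np.linalg.norm(N);return N,N@c
t,s=edges("top"),edges("side");P=[]
for i in(0,1):
    e,g=pl("top",t[i]),pl("side",s[i]);X=np.linalg.solve(np.array([e[0],g[0],hy]),[e[1],g[1],hy@o]);P.append(1000*np.array([(X-o)@hx,X[2]]))
d=P[0]-P[1];print(P,"tilt",np.degrees(np.arctan2(d[1],d[0])),"width",np.linalg.norm(d))
```

```text
top 1 84 offset px from level model -0.67
top -1 87 offset px from level model -1.24
side 1 72 offset px from level model 0.27
side -1 72 offset px from level model -0.48
[array([ 45.9931, 120.5783]), array([-44.0644, 129.9458])] tilt -5.938381313752367 width 90.54342966650104
```

The two image estimates disagree: +3.4° and -5.9°. The green mask's edges are blurred inward, and the edge walls bias it. The near-side push ended with the tip at 126.5 mm. A gentle touch at the same height on the far side will bound the tilt mechanically and correct any overshoot.

Emit:
step_arm:
  rows:
    - [[0.025,-0.05,0],[0,0,0]]
    - [[0.025,-0.05,0],[0,0,0]]
    - [[0.025,-0.05,0],[0,0,0]]
    - [[0.025,-0.05,0],[0,0,0]]
    - [[0.025,-0.05,0],[0,0,0]]
    - [[0.025,-0.05,0],[0,0,0]]
    - [[0.024,-0.047,0],[0,0,0]]
    - [[0,0,0.03],[0,0,0]]
    - [[0,0,0.03],[0,0,0]]
    - [[0,0,0.03],[0,0,0]]
    - [[0,0,0.015],[0,0,0]]
    - [[0,0,0],[0,0,0]]

```text
t: 9.3
eef_pos: [0.5938, -0.0502, 0.1525]
orientation: [-0.0, 0.981, 0.196, -0.001]
ft_force: [1.6, -0.2, -0.0]
finger_gap: 0.0005
```

```bash
python3 -c "from h import *;st()"
```

```text
t 9.3 TCP in holder mm [ 40.2015   5.5499 152.514 ] toolx yaw 22.561565011999917 toolz [-0.0013  0.0003 -1.    ] F holder 1.3940267649611449 -0.7948118997008595 -0.012199758741713584 gap 0.000536105346724597
```

Emit:
step_arm:
  rows:
    - [[0,0,0.005],[0,0,0]]
    - [[0,0,0.004],[0,0,0]]
    - [[0,0,0.003],[0,0,0]]

```text
t: 9.68
eef_pos: [0.5946, -0.0512, 0.1409]
orientation: [0.0, 0.981, 0.195, 0.0]
ft_force: [0.4, 0.2, 1.1]
finger_gap: 0.0003
```

Emit:
step_arm:
  rows:
    - [[0,0,0.002],[0,0,0]]

```text
t: 9.8
eef_pos: [0.5945, -0.0512, 0.1387]
orientation: [0.0, 0.981, 0.195, 0.0]
ft_force: [0.1, 0.2, -0.4]
finger_gap: 0.0006
```

Emit:
step_arm:
  rows:
    - [[0,0,0.001],[0,0,0]]

```text
t: 9.93
eef_pos: [0.5944, -0.0512, 0.1376]
orientation: [-0.0, 0.981, 0.195, -0.0]
ft_force: [0.4, 0.9, -0.2]
finger_gap: 0.0006
```

Emit:
step_arm:
  rows:
    - [[0,0,0],[0,0,0]]
    - [[0,0,0],[0,0,0]]

```text
t: 10.18
eef_pos: [0.5945, -0.0512, 0.1378]
orientation: [0.0, 0.981, 0.195, 0.0]
ft_force: [-0.1, -0.3, -0.1]
finger_gap: 0.0003
```

No contact force down to a tip height of 126.7 mm, so the far side isn't above level. The near side is bounded the same way, so the board is level. I'll retreat and hand in.

Emit:
step_arm:
  rows:
    - [[0,0,-0.01],[0,0,0]]
    - [[0,0,-0.03],[0,0,0]]
    - [[0,0,-0.04],[0,0,0]]
    - [[0,0,-0.04],[0,0,0]]
    - [[0,0.04,0],[0,0,0]]
    - [[-0.02,0.05,0],[0,0,0]]
    - [[-0.02,0.05,0],[0,0,0]]
    - [[-0.02,0.05,0],[0,0,0]]
    - [[-0.02,0.05,0],[0,0,0]]
    - [[-0.02,0.05,0],[0,0,0]]
    - [[-0.02,0.05,0],[0,0,0]]
    - [[0,0,0],[0,0,0]]

```text
t: 11.68
eef_pos: [0.6111, -0.4175, 0.2574]
orientation: [0.001, 0.982, 0.191, -0.001]
ft_force: [0.6, 0.7, 0.3]
finger_gap: 0.0005
```

Run:
```python
from h import *;import cv2
st();im=env.camera("side")[150:350,180:370];b=cv2.imread("pics/side3raw.png")[150:350,180:370]
d=cv2.absdiff(im,b).max(2)>40;print("changed px since last look",d.sum())
cv2.imwrite("pics/side4.png",cv2.resize(im,None,fx=3,fy=3,interpolation=cv2.INTER_CUBIC))
```

```text
t 11.675 TCP in holder mm [ -84.3686 -340.4213  257.4196] toolx yaw 22.052359147630145 toolz [-0.0016 -0.003  -1.    ] F holder 0.809648696289551 0.434523948034187 0.3326169499856078 gap 0.0005011575572717285
changed px since last look 112
```

View pics/side4.png

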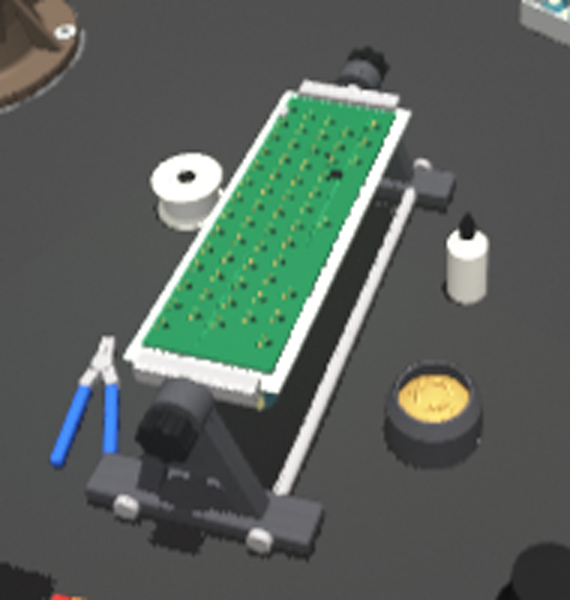

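The picture matches the last look: board corners at about (285,95), (410,112), (275,392) and (127,357), close to the level model, and nothing moved. The only visible change is a dark patch, probably arm shadow, at bottom left. Handing in.

```bash
python3 -c "from plant import env;print(env.job_done())"
```

```text
the job is handed in; nothing more can be done
None
```

The board is turned over with its green solder side up, and I judge it level within the 8° limit. I handed the job in at about 11.7 s of the 43 s allowed; it reported no verdict.

**What I did:** The board started at about -0.97 rad. With closed fingertips I pushed its raised far edge back over the top, then pressed it down on the robot side. The highest force I read between moves was about 5 N. At the end the arm was clear of everything.

**Last checks:**
- **Level:** The two image measurements of the tilt disagreed, at +3.4° from hand-read plate edges and -5.9° from the green mask. I trusted the mask less, because its edges were blurred and it measured the green board 90.5 mm wide instead of 95 mm.
- **Touch test:** To settle it, I used the fingertips. They reached 126.5 mm on the robot side and 126.7 mm on the far side, with no remaining force on either. Level would be 126 mm, so I put the tilt at about 1°, or 3° at most allowing for height errors.
- **Holder and other things:** The holder's left foot had shifted by about 0.2 px or less, and its knob by about 0.3 px. The same comparison at the right foot failed because the board now overlaps it. In the last side picture the holder and the spool, flux, tin and cutters look unmoved. The pencil was unmoved in the last top view. The two loose switches were hidden under the board and the tray was only partly in view, so I did not recheck them at the end.

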